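# Shut the damped analyser lid under a steady fingertip push

### The job

The heavy damped lid of the honey analyser stands open: swing it shut with closed fingertips on its sprung push bar, following it round its whole arc with a steady push of about 5 N, never under 3.5 N or over 7 N, so that it neither runs ahead of the fingers nor is forced. Once it is fully shut, keep it pressed shut at the same force for 2 seconds, then let go and draw back, with the lid left shut and the jars and glassware around it undisturbed.

Things in the scene. Friction and masses are not known exactly. Their poses are not given: they have to be found in the camera images.
- analyser: White bench analyser, fixed to the table: box 240 x 240 mm, 112 mm high, with an open sample chamber in its top. Origin: centre of its underside, on the table; z up, x from the lid's free edge (lid shut) to the hinge, y along the hinge pin. It stands sideways on: its x points roughly to the robot's left (world +y).
- hinge (a point): Middle of the lid's hinge pin, at (80, 0, 115) mm in the analyser's frame; same axes as the analyser.
- lid (a joint): Angle a of the blue lid in rad: 0 shut (level), 1.57 upright, open stop 1.70; it starts at rest at that stop, leaning a little past upright. In the analyser's frame the hinge-to-free-edge direction is (-cos a, 0, sin a), the outward direction (up when shut) (sin a, 0, cos a). No latch: past upright it stays at its stop, from about 1.2 rad down it sinks shut by its weight.
- lid_com (a point): Lid's centre of mass: 92 mm from the hinge pin along the lid, 13 mm outward; its axes turn with the lid. The panel is 180 mm long, 200 mm wide and 24 mm thick (34 mm in the middle). Nominal mass 1.4 kg; the true one is 0.7 to 1.4 times that. Hinge: rotary damper 5 N m s/rad, friction 0.2 N m.
- push_bar (a joint): How far the push bar is pressed in towards the lid, in m: 0 to 0.040. Its spring has 250 N/m and no preload, so the push is 250 N/m times this value (0.014 is 3.5 N, 0.028 is 7 N); the bar's own weight (50 g) presses it in up to 2 mm.
- bar_mid (a point): Middle of the push bar: a steel round bar, radius 15 mm, 110 mm long, parallel to the hinge pin, on two spring plungers at the lid's free edge on its outer face. Not pressed in, its axis lies 160 mm from the hinge pin along the lid and 75 mm outward of it; it moves straight in towards the lid. Its axes turn with the lid (equal to the analyser's when shut).
- jar_a: Closed honey jar, 72 mm across, 85 mm high. Origin: centre of its underside. Leave it where it stands.
- jar_b: Closed honey jar, 66 mm across, 100 mm high. Origin: centre of its underside. Leave it where it stands.
- jar_c: Low closed honey jar, 72 mm across, 70 mm high. Origin: centre of its underside. Leave it where it stands.
- flask: Clear conical flask, 72 mm across, 100 mm high. Origin: centre of its underside. Leave it where it stands.
- vial_tray: Grey divided tray, 100 x 160 mm, 35 mm high. Origin: centre of its underside. Leave it where it stands.
- beaker: Clear beaker, 70 mm across, 80 mm high. Origin: centre of its underside. Leave it where it stands.

How it is judged (in metres and radians):
On the way, in this order (a step that is already met when the one before it is completed fails the run):
1. the push on the bar is taken up (3.5 to 7 N) while the lid still stands open (value of joint push_bar between 0.014 and 0.028 m and value of joint lid above 1.35 rad), for 0.2 s.
2. the lid swings down under a push of 3.5 to 7 N, without a break for 2 s (value of joint push_bar between 0.014 and 0.028 m and value of joint lid between 0.12 and 1.35 rad), for 2 s.
3. the lid is fully shut and kept pressed at 3.5 to 7 N (value of joint push_bar between 0.014 and 0.028 m and value of joint lid below 0.03 rad), for 1.5 s.
At the end, for the whole second after the job is handed in: The lid is fully shut (within 0.03 rad) and at rest, the push bar is let go (sprung back to within 6 mm), and every jar, the flask, the tray and the beaker stand within 30 mm of where they were (value of joint lid below 0.03 rad and value of joint push_bar below 0.006 m and velocity of joint lid between -0.05 and 0.05 rad/s and distance of each of jar_a, jar_b, jar_c, flask, vial_tray, beaker from where it was at the start of the episode below 0.03 m); the robot touches nothing.
It fails at once if the lid runs ahead of the fingers: push under 3.5 N (bar pressed in less than 14 mm) while the lid is between 1.35 and 0.12 rad (value of joint lid between 0.12 and 1.35 rad and value of joint push_bar below 0.014 m).
It fails at once if the bar is pushed harder than 7 N (pressed in more than 28 mm) (value of joint push_bar above 0.028 m).
It fails at once if a bystander is knocked or shifted (distance of any of jar_a, jar_b, jar_c, flask, vial_tray, beaker from where it was at the start of the episode above 0.03 m).
It also fails if it takes over 56 s, if anything falls off the work surface, if the arm or the gripper's body presses on something with over 40 N, if the wrist force passes 120 N, or if a joint passes its speed limit or range.

### The arm

A 7-joint arm with a two-finger parallel gripper is mounted at the origin on the work surface. World frame = base frame: x ahead of the robot, y to its left, z up, the work surface at z = 0. Lengths are in m, angles in degrees, forces in N, time in s.
With the tool pointing down it reaches from about 0.425 to 0.95 m from the base axis. Payload 4.7 kg.
Tool frame: the origin (TCP) lies between the finger pads; the fingertips stand 22 mm ahead of it and the grasp point (between the pads) lies 3 mm ahead of it (arm.tip_extent is the distance from the TCP to the fingertips, in m); z points along the fingers, y is the line along which they close (so a half turn about z gives the same grasp; the last joint's range is limited). The gripper opens to 87 mm and grips with 3 to 60 N. Pads are 19 mm wide; open, the fingers measure 117 mm over their backs; the gripper's body (75 mm by 190 mm) begins 51 mm behind the grasp point.
Start: joints at [-72.13, 26.849, -2.785, 87.806, 1.381, 65.374, -4.715], TCP at [0.226, 0.636, 0.245] pointing down, gripper open.
Joint ranges: [-148.3, 148.3], [-19.14, 114.17], [-79.39, 73.82], [5.75, 140.21], [-59.74, 239.74], [12.07, 113.84], [-152.46, 152.46]. Speed limits (degrees/s): [147.25, 147.25, 180, 180, 180, 180, 180].

### API

Orientations are given as a 3x3 rotation matrix whose columns are the frame's x, y, z axes.
In Python, from cell import telemetry, viewer, hand_in, arm gives the robot as it stands.
- The arm moves only by the tool move_arm, never from a script. Its argument "deltas" is one flat list of numbers, 7 for each row, row after row: the shift along the tool's x, y, z in cm, then the turn, a rotation vector about the tool's x, y, z in rad, then the finger opening in cm, from 0 to 8.7. In form: [tx, ty, tz, rx, ry, rz, gripper, tx, ty, tz, rx, ry, rz, gripper, ...]. A call has 1 to 12 rows; each row shifts and turns the commanded pose from where the row before left it, along the tool's axes as they then stand; what a row does not reach is not made up. A row lasts 1/10 s, in which the tool goes at most 50 mm and 8.59 degrees, less where a joint would pass 70% of its speed; a pose out of reach is approached as far as the arm can. A call with a gripper value outside its range is refused whole. The fingers move at their own pace and stop on an object; "grip_force" is the grip in N (left out, the last holds). Time passes only in rows, so rows that do not move let the fingers close. It gives the time, the measured TCP pose, the force, the opening and the grip force at its end, in the units of the state.
- telemetry.observe(): the state, without advancing time (a new reading comes with each control period).
- viewer.get_image(name): name is "side" or "top"; returns the picture (400x640x3 uint8, blue, green, red); there is no depth.
- viewer.camera_info(name): a dict with "mtx" (3x3 intrinsics, pixels), "xyz" and "rotation" of the camera in the world. Camera axes: x right, y down, z forward; pixel columns grow to the right and rows downward; lengths in m; the calibration is good to about 2 mm. A picture is of the moment at which its call begins. camera_info takes no time and is no camera call.
- hand_in(): hands the job in; it is judged then, once.
Trained networks look in the newest picture that a camera, given by its name, has taken for a name from the list of things; names that differ only in an ending like _2 or _b are one class to them, and where a whole thing is asked for, a point or a joint stands for the part that bears it (a point fixed in the world has none). Each returns a list of dicts, best first, with "p" (0 to 1); they miss things now and then, are a little off and sometimes report something else, mostly with a low value. They report only what shows in the picture. A call takes as long as a camera call.
- viewer.regions_of(camera, query): "pixels" (400x640 bool, what is visible of it) and "box" ([centre column, centre row, width, height] in pixels, round what is visible of it).
- viewer.place_of(camera, query): "xy" ([column, row] in pixels: a listed point, or the origin of a listed thing).
The state is a dict: "t": time; "joint_positions": joint angles; "dq": joint speeds; "effort": joint torques, N m; "eef_pos": TCP position; "tool_rot": TCP orientation; "force": force on the tool from outside, world axes, zero at the start; "moment": the same for the moment, N m; "gripper_width": finger opening in m; "finger_force": force on a finger pad.
Only numpy, scipy, OpenCV 4.12 (cv2) and the standard library are available. Lean on these libraries where they do the work, as an engineer would, in place of code of your own. Each camera call takes 0.05 s, during which the arm holds its last target. There are 200 camera calls.

## Working session

There is one attempt and no reset: what is moved stays moved. The work goes in short steps, Python scripts to look and compute and a tool call to move; the robot and the scene stay as the last step left them, time stands still between calls to the robot, and variables do not carry over. Pictures are saved under pics/ and viewed, at most 10 in all, crops included, and the job is handed in when it is done.

Besides the shell and the picture viewer there is one more tool, called after "Call:" as name(argument=value, ...), one argument or row to a line, values as JSON. move_arm: Moves the arm, as the interface text tells. Its arguments: {"type":"object","properties":{"deltas":{"type":"array"},"grip_force":{"type":"number"}},"required":["deltas"]}

```bash
mkdir -p pics; cat > h.py <<'E'
import numpy as np, cv2
from cell import telemetry, viewer, hand_in, arm
def ray(cam,uv):
    c=viewer.camera_info(cam); d=np.linalg.inv(np.array(c["mtx"]))@[uv[0],uv[1],1.]
    R=np.array(c["rotation"]); d=R@d; return np.array(c["xyz"]),d/np.linalg.norm(d)
def tri(a,b):
    (p,d),(q,e)=a,b; A=np.stack([d,-e],1); s=np.linalg.lstsq(A,q-p,rcond=None)[0]
    x,y=p+s[0]*d,q+s[1]*e; return (x+y)/2,np.linalg.norm(x-y)
def proj(cam,X):
    c=viewer.camera_info(cam); R=np.array(c["rotation"]); p=np.array(c["mtx"])@(R.T@(np.array(X)-c["xyz"])); return p[:2]/p[2]
E
python3 - <<'E'
from h import *
np.set_printoptions(precision=4,suppress=True)
s=telemetry.observe(); print({k:np.round(v,4) for k,v in s.items()},arm.tip_extent)
for c in("side","top"):
    cv2.imwrite(f"pics/{c}0.png",viewer.get_image(c)); print(c,viewer.camera_info(c)["xyz"])
P={}
for n in("analyser","hinge","lid_com","bar_mid","jar_a","flask","vial_tray","beaker"):
    for c in("side","top"):
        r=viewer.place_of(c,n)[:4]; P[n,c]=r
        print(n,c,[(np.round(x["xy"],1).tolist(),round(x["p"],2)) for x in r])
    if P[n,"side"] and P[n,"top"]: print("  ->",tri(ray("side",P[n,"side"][0]["xy"]),ray("top",P[n,"top"][0]["xy"])))
E
```

```text
{'t': np.float64(0.0), 'joint_positions': array([-72.1309,  26.8963,  -2.7842,  87.8738,   1.3823,  65.3743,
        -4.7152]), 'dq': array([ 0.0237,  0.0161, -0.0013, -0.0837,  0.0953, -0.0408, -0.052 ]), 'effort': array([ -0.0007, -50.7967,  -0.0809, -23.6145,  -0.0613,   0.038 ,
         0.0002]), 'eef_pos': array([0.2254, 0.6357, 0.2435]), 'tool_rot': array([[-0.9425,  0.3342, -0.0006],
       [ 0.3342,  0.9425, -0.0019],
       [-0.0001, -0.0019, -1.    ]]), 'force': array([-0.5499, -0.5471, -0.3617]), 'moment': array([-0.0298, -0.0085,  0.0244]), 'finger_force': np.float64(0.0), 'gripper_width': np.float64(0.0872)} 0.022
side [ 1.1514 -0.3129  1.2026]
top [ 0.3942 -0.0664  1.6598]
analyser side [([329.3, 225.2], 0.64)]
analyser top [([311.3, 203.2], 0.88)]
  -> (array([ 0.5945, -0.042 ,  0.0054]), np.float64(0.002942789999498854))
hinge side [([359.6, 206.3], 0.77)]
hinge top [([283.9, 197.3], 0.83)]
  -> (array([0.6076, 0.0488, 0.0735]), np.float64(0.004215635104886069))
lid_com side [([367.6, 178.2], 0.94), ([274.5, 259.0], 0.73)]
lid_com top [([275.0, 191.3], 0.6)]
  -> (arr
[... 253 characters left out ...]
07.7, 221.8], 0.62), ([272.7, 258.7], 0.57)]
jar_a top [([363.0, 197.6], 0.72), ([320.0, 151.3], 0.67), ([244.2, 179.9], 0.66), ([365.5, 232.5], 0.58)]
  -> (array([ 0.588 , -0.2257,  0.1547]), np.float64(0.03318164927241628))
flask side [([341.6, 285.3], 0.75)]
flask top [([320.5, 149.8], 0.63)]
  -> (array([ 0.782 , -0.084 ,  0.0004]), np.float64(0.012897657769784568))
vial_tray side [([245.8, 293.7], 0.9)]
vial_tray top [([398.4, 176.7], 0.98)]
  -> (array([ 0.6858, -0.3473, -0.002 ]), np.float64(0.007164696866090038))
beaker side [([188.5, 223.1], 0.72), ([272.6, 258.9], 0.63)]
beaker top [([422.8, 261.5], 0.82)]
  -> (array([ 0.3877, -0.429 , -0.0231]), np.float64(0.002523855868021687))
```

View pics/side0.png

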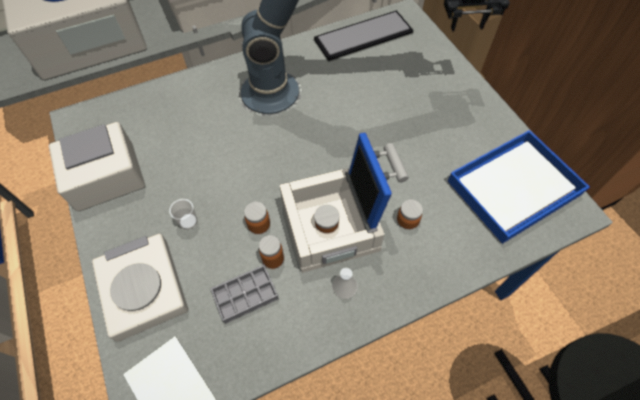

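View pics/top0.png

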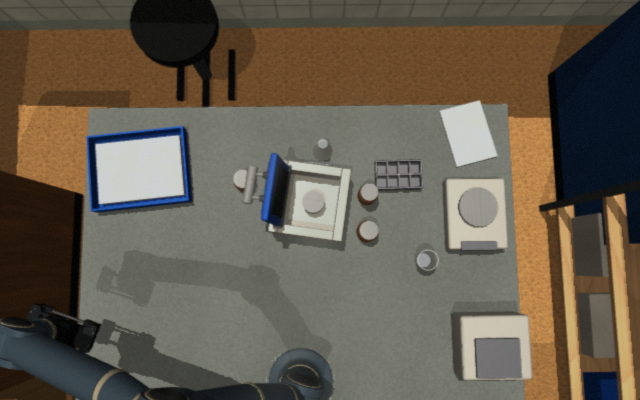

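The top view shows the analyser with its open blue lid (272,190), the bar at (249,188), a jar under the bar (243,180), the flask (322,147), two jars (368,193 and 368,230), the tray (398,176) and the beaker (427,260). Next I fit the analyser pose from the known geometry.

```bash
cat >> h.py <<'E'
def T(q): # q=x,y,yaw -> R,p of the analyser
    c,s=np.cos(q[2]),np.sin(q[2]); return np.array([[c,-s,0],[s,c,0],[0,0,1]]),np.array([q[0],q[1],0])
def lidpt(a,l,o,y=0): return np.array([80,y,115])/1e3+l*np.array([-np.cos(a),0,np.sin(a)])+o*np.array([np.sin(a),0,np.cos(a)])
E
python3 - <<'E'
from h import *
from scipy.optimize import least_squares
np.set_printoptions(precision=4,suppress=True)
print([x for x in dir(arm) if x[0]!='_'])
M={"analyser":np.zeros(3),"hinge":np.array([.08,0,.115]),"lid_com":lidpt(1.7,.092,.013),"bar_mid":lidpt(1.7,.16,.075)}
obs=[]
for k in range(3):
  for c in("side","top"):
    viewer.get_image(c)
    for n in M:
        r=viewer.place_of(c,n)
        if r: obs.append((c,n,r[0]["xy"]))
def f(q): R,p=T(q); return np.concatenate([proj(c,R@M[n]+p)-uv for c,n,uv in obs])
r=least_squares(f,[.6,-.04,1.57],loss="soft_l1",f_scale=2); q=r.x
print(q,np.degrees(q[2]))
for o,e in zip(obs[:8],f(q).reshape(-1,2)): print(o[0],o[1],e)
ext={}
for c in("side","top"):
    for n in("analyser","lid_com","bar_mid"):
        g=viewer.regions_of(c,n)
        if g: ext[c,n]=g[0]["pixels"]; m=g[0]["pixels"].astype(np.uint8); cs=max(cv2.findContours(m,0,2)[0],key=cv2.contourArea); print(c,n,g[0]["p"],m.sum(),cv2.minAreaRect(cs))
R,p=T(q)
for c in("side","top"):
    im=cv2.resize(cv2.imread(f"pics/{c}0.png"),None,fx=3,fy=3,interpolation=cv2.INTER_CUBIC)
    def poly(L,col): cv2.polylines(im,[np.array([(proj(c,R@np.array(x)+p)+.5)*3 for x in L],np.int32)],True,col,1)
    for z in(0,.112): poly([(sx*.12,sy*.12,z) for sx,sy in((1,1),(1,-1),(-1,-1),(-1,1))],(0,255,0))
    poly([lidpt(1.7,l,0,y) for l,y in((0,.1),(.18,.1),(.18,-.1),(0,-.1))],(0,0,255))
    poly([lidpt(1.7,.16,.075,y) for y in(-.055,.055)],(255,0,255))
    u,v=(proj(c,R@np.array([0.05,0,.1])+p)*3).astype(int)
    cv2.imwrite(f"pics/{c}1.png",im[v-230:v+230,u-300:u+300])
E
```

```text
['IKError', 'tip_extent']
[ 0.5927 -0.0382  1.4103] 80.80630029497682
side analyser [-0.6019 -0.8809]
side hinge [ 0.764 -2.596]
side lid_com [-0.7448  2.1491]
side bar_mid [ 1.1107 -1.3637]
top analyser [-0.3718  1.2685]
top hinge [ 0.8482 -3.2262]
top lid_com [ 0.4248 -2.9409]
top bar_mid [-2.5863 -2.6606]
side analyser 0.66 9809 ((347.7982177734375, 198.1605682373047), (118.00421142578125, 128.63607788085938), 73.3007583618164)
side lid_com 0.62 2876 ((378.9749755859375, 175.21710205078125), (93.5894775390625, 54.78131103515625), 68.68209075927734)
side bar_mid 0.84 512 ((394.300048828125, 162.59999084472656), (41.59086227416992, 16.994115829467773), 63.43495178222656)
top analyser 0.59 6618 ((295.97247314453125, 196.8107147216797), (103.93962860107422, 78.84317779541016), 8.426968574523926)
top lid_com 0.9 1863 ((265.2427673339844, 187.42196655273438), (41.51161193847656, 71.3148193359375), 8.746162414550781)
top bar_mid 0.74 425 ((252.09361267089844, 184.9149932861328), (14.456130981445312, 37.957218170166016), 9.090276718139648)
```

View pics/side1.png

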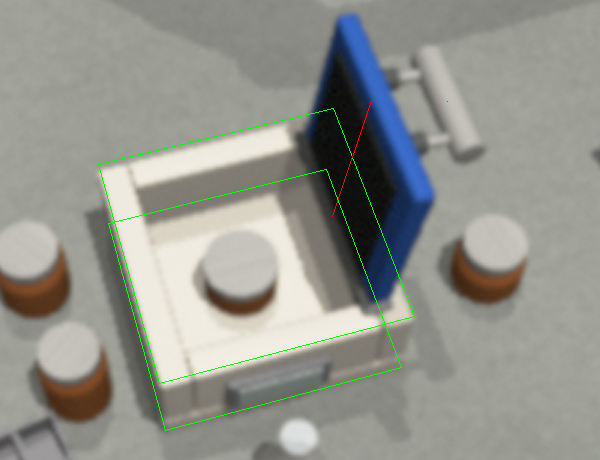

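View pics/top1.png

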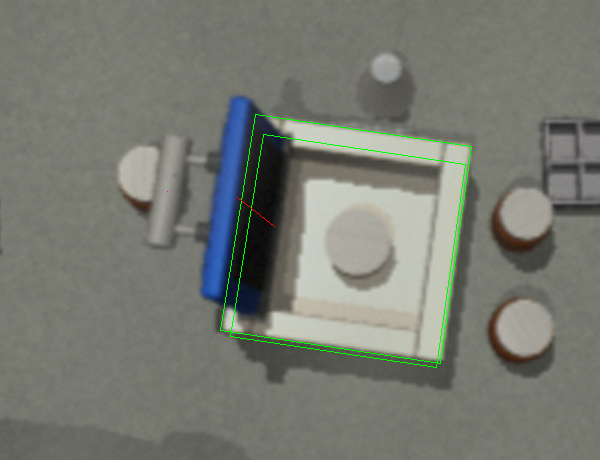

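The side crop shows the fitted green box on the analyser's corners, for example (413,317), and the bar dot at (447,100) on the bar's middle. The top crop agrees, with the bar dot at (167,190). The pose is good: yaw 80.8°. First leg: move across, then turn.

Call:
move_arm(
  deltas=[-3.3,-0.48,-0.96,0,0,0,0,-3.3,-0.48,-0.96,0,0,0,0,-3.3,-0.48,-0.96,0,0,0,0,-3.3,-0.48,-0.96,0,0,0,0,-3.3,-0.48,-0.96,0,0,0,0,-3.3,-0.48,-0.96,0,0,0,0,-3.3,-0.48,-0.96,0,0,0,0,-3.3,-0.48,-0.96,0,0,0,0,-3.3,-0.48,-0.96,0,0,0,0,-3.3,-0.48,-0.96,0,0,0,0,-3.3,-0.48,-0.96,0,0,0,0,-3.3,-0.48,-0.96,0,0,0,0],
  grip_force=20,
)

```text
t: 3.9
eef_pos: [0.5806, 0.4488, 0.3602]
tool_rot: [[-0.943, 0.334, -0.0], [0.334, 0.943, 0.0], [0.0, 0.0, -1.0]]
force: [-0.7, 0.2, 0.2]
gripper_width: 0.0027
finger_force: 0.0
```

Call:
move_arm(
  deltas=[0,0,0,0,0,0.14,0,0,0,0,0,0,0.14,0,0,0,0,0,0,0.14,0,0,0,0,0,0,0.14,0,0,0,0,0,0,0.14,0,0,0,0,0,0,0.14,0,0,0,0,0,0,0.14,0,0,0,0,0,0,0.14,0,0,0,0,0,0,0.14,0,0,0,0,0,0,0.13,0],
)

```text
t: 4.9
eef_pos: [0.5794, 0.4497, 0.3597]
tool_rot: [[0.165, 0.986, -0.0], [0.986, -0.165, 0.0], [0.0, -0.0, -1.0]]
force: [-0.1, 0.0, -1.2]
gripper_width: 0.0004
finger_force: 0.0
```

Call:
move_arm(
  deltas=[0,0,0,0,-0.13,0,0,0,0,0,0,-0.13,0,0,0,0,0,0,-0.13,0,0,0,0,0,0,-0.13,0,0,0,0,0,0,-0.13,0,0],
)

```text
t: 5.4
eef_pos: [0.5792, 0.4507, 0.3533]
tool_rot: [[0.119, 0.988, -0.098], [0.813, -0.153, -0.561], [-0.57, -0.013, -0.822]]
force: [2.2, -0.9, -2.5]
gripper_width: 0.0003
finger_force: 0.0
```

```bash
python3 - <<'E'
from h import *
np.set_printoptions(precision=3,suppress=True)
s=telemetry.observe(); print({k:np.round(v,3) for k,v in s.items()})
E
```

```text
{'t': np.float64(5.4), 'joint_positions': array([-62.192,  48.977,  36.725,  49.359,  -1.094, 112.193, -39.047]), 'dq': array([-44.938,  45.853, 137.854, -15.645, -48.937,  30.288,  59.142]), 'effort': array([ -1.245, -79.323,   3.353, -26.108,   2.309,   1.413,  -1.118]), 'eef_pos': array([0.579, 0.451, 0.353]), 'tool_rot': array([[ 0.119,  0.988, -0.098],
       [ 0.813, -0.153, -0.561],
       [-0.57 , -0.013, -0.822]]), 'force': array([ 2.245, -0.873, -2.517]), 'moment': array([ 0.602, -0.194,  0.095]), 'finger_force': np.float64(0.0), 'gripper_width': np.float64(0.0)}
```

Call:
move_arm(
  deltas=[0,0,0,0,-0.1,0,0,0,0,0,0,-0.1,0,0,0,0,0,0,-0.1,0,0,0,0,0,0,-0.1,0,0,0,0,0,0,-0.1,0,0,0,0,0,0,-0.1,0,0,0,0,0,0,0,0,0],
)

```text
t: 6.1
eef_pos: [0.5577, 0.4057, 0.3269]
tool_rot: [[0.084, 0.995, -0.057], [0.393, -0.085, -0.915], [-0.916, 0.054, -0.399]]
force: [-0.1, 0.5, -1.6]
gripper_width: 0.0002
finger_force: 0.0
```

```bash
python3 - <<'E'
from h import *
s=telemetry.observe(); print({k:np.round(s[k],3) for k in("t","joint_positions","dq","eef_pos","tool_rot")})
cv2.imwrite("pics/side2.png",viewer.get_image("side"))
E
```

```text
{'t': np.float64(6.1), 'joint_positions': array([-76.939,  68.527,  73.53 ,  57.229,   0.296, 113.765, -16.077]), 'dq': array([ 1.202, -3.737,  1.738, -1.757, -0.841,  0.156, -1.409]), 'eef_pos': array([0.558, 0.406, 0.327]), 'tool_rot': array([[ 0.084,  0.995, -0.057],
       [ 0.393, -0.085, -0.915],
       [-0.916,  0.054, -0.399]])}
```

View pics/side2.png

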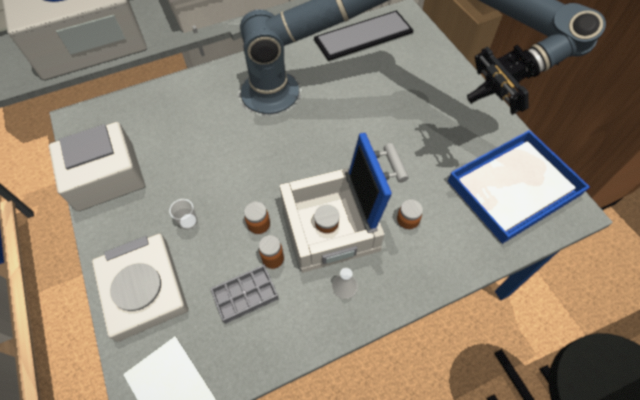

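The picture shows the gripper at about (500,80), with the elbow swung out and two joints (j3, j6) at their limits. So a horizontal tool won't reach. I'll keep the tool pointing down instead and push with the fingertips' inner edge along the bar's arc, which every pose allows.

```bash
cat >> h.py <<'E'
from scipy.spatial.transform import Rotation as Ro
Q=np.array([.5927,-.0382,1.4103]); RA,PA=T(Q)
RT=np.stack([RA[:,0],-RA[:,1],[0,0,-1]],1)
def rel(loc,n=1):
    s=telemetry.observe(); R=np.array(s["tool_rot"]); d=R.T@(RA@np.array(loc)+PA-s["eef_pos"])*100
    print("shift cm",np.round(d/n,3),"rotvec",np.round(Ro.from_matrix(R.T@RT).as_rotvec()/n,4),"n",n)
def loc(p): return RA.T@(np.array(p)-PA)
E
python3 - <<'E'
from h import *
s=telemetry.observe(); print(loc(s["eef_pos"])); rel([.42,0,.36],1)
E
```

```text
[0.43204057 0.10479121 0.32947136]
shift cm [-3.039 10.52   0.821] rotvec [0.0936 1.1541 0.0321] n 1
```

Call:
move_arm(
  deltas=[0,0,-0.3,0.009,0.115,0.003,0,0,0,-0.3,0.009,0.115,0.003,0,0,0,-0.3,0.009,0.115,0.003,0,0,0,-0.3,0.009,0.115,0.003,0,0,0,-0.3,0.009,0.115,0.003,0,0,0,-0.3,0.009,0.115,0.003,0,0,0,-0.3,0.009,0.115,0.003,0,0,0,-0.3,0.009,0.115,0.003,0,0,0,-0.3,0.009,0.115,0.003,0,0,0,-0.3,0.009,0.115,0.003,0,0,0,0,0,0,0,0,0,0,0,0,0,0,0],
)

```text
t: 7.35
eef_pos: [0.5603, 0.4198, 0.357]
tool_rot: [[0.159, 0.987, 0.004], [0.987, -0.159, -0.001], [-0.001, 0.005, -1.0]]
force: [-0.6, 2.2, -0.1]
gripper_width: 0.0007
finger_force: 0.0
```

```bash
python3 - <<'E'
from h import *
s=telemetry.observe(); print(s["t"],np.round(s["joint_positions"],1),loc(s["eef_pos"]),s["force"]); rel([.26,0,.284],10)
E
```

```text
7.35 [-77.9  39.3  69.2  77.7 -36.3  86.6 -20.9] [0.44697141 0.10519831 0.35703283] [-0.64113369  2.20024345 -0.05068385]
shift cm [-1.87   1.048  0.736] rotvec [0.0005 0.0001 0.0001] n 10
```

Call:
move_arm(
  deltas=[-1.87,1.05,0.74,0,0,0,0,-1.87,1.05,0.74,0,0,0,0,-1.87,1.05,0.74,0,0,0,0,-1.87,1.05,0.74,0,0,0,0,-1.87,1.05,0.74,0,0,0,0,-1.87,1.05,0.74,0,0,0,0,-1.87,1.05,0.74,0,0,0,0,-1.87,1.05,0.74,0,0,0,0,-1.87,1.05,0.74,0,0,0,0,-1.87,1.05,0.74,0,0,0,0],
)

```text
t: 8.35
eef_pos: [0.6349, 0.2203, 0.281]
tool_rot: [[0.155, 0.988, 0.003], [0.988, -0.155, -0.005], [-0.005, 0.004, -1.0]]
force: [0.3, -0.1, -0.8]
gripper_width: 0.0006
finger_force: 0.0
```

```bash
python3 - <<'E'
from h import *
for i in range(3):
    cv2.imwrite("pics/side3.png",viewer.get_image("side"))
    s=telemetry.observe(); print(s["t"],np.round(s["joint_positions"],1),loc(s["eef_pos"]),RA.T@s["force"])
rel([.225,0,.278],1)
E
```

```text
8.4 [-62.4  38.8  66.8  88.5 -35.8  76.7  -1.2] [ 0.2568679  -0.00147893  0.2802512 ] [-3.51712026e+00  3.87401914e-01 -1.76362986e-03]
8.45 [-62.5  38.8  66.8  88.4 -35.8  76.8  -1.3] [ 0.25837024 -0.00086752  0.28090078] [-0.37539689 -0.08921852  0.37921724]
8.5 [-62.6  38.8  66.8  88.3 -35.9  76.9  -1.3] [ 0.26060023 -0.00038288  0.28133498] [ 0.20469721  0.28281307 -0.07755667]
shift cm [-3.558 -0.043  0.35 ] rotvec [0.0033 0.0046 0.0009] n 1
```

View pics/side3.png

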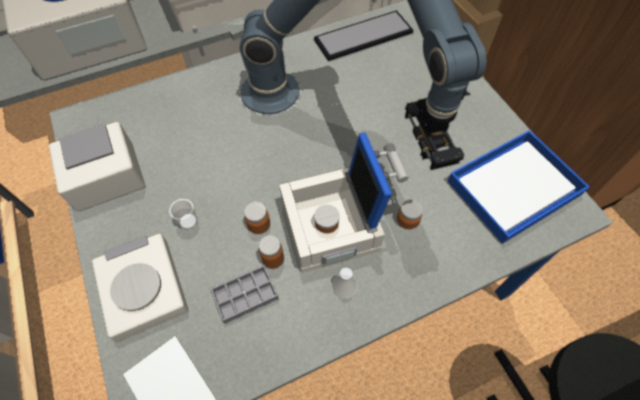

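The picture shows the closed gripper at about (435,150), left of the bar (395,163) and clear of everything. Now a slow approach into contact.

Call:
move_arm(
  deltas=[-0.6,0,0,0,0,0,0,-0.6,0,0,0,0.004,0,0,-0.6,0,0,0.003,0,0,0,-0.6,0,0,0,0,0,0,-0.6,0,0,0,0,0,0,-0.6,0,0,0,0,0,0,-0.6,0,0,0,0,0,0,-0.5,0,0,0,0,0,0,-0.3,0,0,0,0,0,0,-0.2,0,0,0,0,0,0,0,0,0,0,0,0,0],
)

```text
t: 9.6
eef_pos: [0.626, 0.1675, 0.2819]
tool_rot: [[0.158, 0.987, 0.001], [0.987, -0.158, 0.001], [0.001, 0.001, -1.0]]
force: [0.8, 0.1, -1.2]
gripper_width: 0.0003
finger_force: 0.0
```

```bash
cat > log.py <<'E'
from h import *
import sys
def rd(k=0):
    out=[]
    for i in range(k):
        viewer.get_image("top"); s=telemetry.observe(); out.append(np.r_[s["t"],loc(s["eef_pos"])*1e3,RA.T@s["force"]])
    if not k: s=telemetry.observe(); out.append(np.r_[s["t"],loc(s["eef_pos"])*1e3,RA.T@s["force"]])
    o=np.array(out); print(np.round(o,2)); print("mean",np.round(o.mean(0),2)); return o.mean(0)
if __name__=="__main__": rd(int(sys.argv[1]))
E
python3 log.py 5
```

```text
[[ 9.6500e+00  2.0870e+02  2.0000e-02  2.8188e+02 -5.4000e-01  1.7000e-01
   2.9000e-01]
 [ 9.7000e+00  2.0890e+02  4.0000e-02  2.8184e+02  2.9000e-01 -6.0000e-02
   8.0000e-01]
 [ 9.7500e+00  2.0897e+02  4.0000e-02  2.8182e+02  3.0000e-01  3.2000e-01
   7.1000e-01]
 [ 9.8000e+00  2.0896e+02  5.0000e-02  2.8182e+02  7.1000e-01 -6.1000e-01
  -1.0000e-02]
 [ 9.8500e+00  2.0890e+02  4.0000e-02  2.8183e+02  1.8000e-01 -5.9000e-01
   2.2000e-01]]
mean [ 9.7500e+00  2.0889e+02  4.0000e-02  2.8184e+02  1.8000e-01 -1.6000e-01
  4.0000e-01]
```

Call:
move_arm(
  deltas=[-0.5,0,0.1,0,0,0,0,-0.5,0,0.1,0,0,0,0,-0.4,0,0,0,0,0,0,-0.3,0,0,0,0,0,0,-0.2,0,0,0,0,0,0,0,0,0,0,0,0,0],
)

```text
t: 10.45
eef_pos: [0.6232, 0.1494, 0.2802]
tool_rot: [[0.158, 0.987, 0.002], [0.987, -0.158, 0.002], [0.003, 0.001, -1.0]]
force: [-0.1, 3.2, 3.2]
gripper_width: 0.0003
finger_force: 1.5
```

```bash
python3 log.py 8
```

```text
[[ 1.0500e+01  1.9028e+02 -1.0000e-01  2.8016e+02  2.4600e+00  7.8000e-01
   2.5200e+00]
 [ 1.0550e+01  1.9024e+02 -1.0000e-01  2.8010e+02  2.8600e+00 -6.1000e-01
   2.9100e+00]
 [ 1.0600e+01  1.9025e+02 -1.2000e-01  2.8004e+02  3.4400e+00  1.3000e-01
   2.1100e+00]
 [ 1.0650e+01  1.9015e+02 -1.5000e-01  2.8002e+02  3.5300e+00  1.2000e-01
   2.0500e+00]
 [ 1.0700e+01  1.9009e+02 -1.0000e-01  2.7995e+02  3.6600e+00 -4.0000e-02
   2.5000e+00]
 [ 1.0750e+01  1.8999e+02 -1.3000e-01  2.7995e+02  3.5700e+00  4.1000e-01
   2.1900e+00]
 [ 1.0800e+01  1.8991e+02 -1.2000e-01  2.7994e+02  2.4400e+00  1.2000e-01
   2.2100e+00]
 [ 1.0850e+01  1.8985e+02 -1.2000e-01  2.7996e+02  2.5000e+00  4.4000e-01
   3.5500e+00]]
mean [ 1.0680e+01  1.9009e+02 -1.2000e-01  2.8001e+02  3.0600e+00  1.7000e-01
  2.5100e+00]
```

```bash
cat > plan.py <<'E'
# usage: plan.py N [ptarget_mm]; first commits the previously printed rows, reads telemetry, fits, plans N rows
import sys,json,os
from log import *
from scipy.optimize import least_squares,brentq
H=np.array([.08,.115]); e=lambda a:np.array([-np.cos(a),np.sin(a)]); n=lambda a:np.array([np.sin(a),np.cos(a)])
def press(c,a,dx): # c: TCP x,z -> bar press
    ex,ez=c[0]-.0095-dx,c[1]-.022
    def g(p):
        C=H+.16*e(a)+(.075-p)*n(a); d=np.maximum(np.maximum([ex-C[0],ez-C[1]],[C[0]-ex-.019,C[1]-ez-.07]),0); return np.hypot(*d)-.015
    return 0. if g(0)>=0 else (brentq(g,0,.05) if g(.05)>0 else .05)
def tcp(a,p,dx):
    s=-.004+.006*(1-a/1.7)
    c=H+(.16+s)*e(a)+(.075-p+.013)*n(a)+[.0095+dx,.022]
    for _ in range(4): c=c+(press(c,a,dx)-p)*n(a)
    return c
def step(a,p,m,dt):
    t=40*p+m*9.81*(.092*np.cos(a)-.013*np.sin(a)); w=np.sign(t)*max(abs(t)-.2,0)/5
    return float(np.clip(a-w*dt,0,1.7))
def run(pts,ts,m,dx,a=1.7): # pts: TCP at 0.1 s rows
    out=[(a,press(pts[0],a,dx))]
    for i in range(1,len(pts)):
        for k in range(5):
            c=pts[i-1]+(pts[i]-pts[i-1])*(k+.5)/5; a=step(a,press(c,a,dx),m,.02)
        out.append((a,press(pts[i],a,dx)))
    return out
if __name__=="__main__":
    N=int(sys.argv[1]); pt=float(sys.argv[2])/1e3 if len(sys.argv)>2 else .020
    s=telemetry.observe(); L=loc(s["eef_pos"]); F=RA.T@s["force"]; meas=[L[0],L[2]]
    if os.path.exists("st.json"): S=json.load(open("st.json")); S["pts"]+=S["next"]
    else: S=dict(pts=[meas],F=[[0,3.06,2.5,8]])
    if len(S["pts"])>1: S["F"].append([len(S["pts"])-1,F[0],F[2],1])
    pts=np.array(S["pts"]); print("t",round(s["t"],2),"meas mm",np.round(1e3*np.array(meas),1),"cmd",np.round(1e3*pts[-1],1),"y",round(L[1]*1e3,1),"F",np.round(F,1))
    def res(v):
        tr=run(pts,None,v[0],v[1]*1e-3); r=[(v[0]-1.4)/.3,(v[1]-1)/1.]
        for i,fx,fz,k in S["F"]: a,p=tr[i]; r.append((np.dot([fx,fz],n(a))-250*p)/(.6/np.sqrt(min(k,4))))
        return np.array(r)
    f=least_squares(res,[1.4,1.],bounds=([.95,-2],[2.,4]),diff_step=.02); m,dx=f.x[0],f.x[1]*1e-3
    tr=run(pts,None,m,dx); a,p=tr[-1]
    print("m %.2f dx %.1f  a %.3f  p %.1f mm  (force says %.1f)"%(m,dx*1e3,a,p*1e3,np.dot([F[0],F[2]],n(a))*4))
    print("res",np.round(f.fun,1))
    for m2 in(m-.25,m+.25): q=run(pts,None,m2,dx)[-1]; print("  if m %.2f: a %.3f p %.1f"%(m2,q[0],q[1]*1e3))
    c=pts[-1].copy(); nxt=[];flat=[]; p0=p
    for i in range(N):
        pr=p0+(pt-p0)*min(1,(i+1)/5); a=step(a,(p+pr)/2,m,.1); p=pr
        d=np.round((tcp(a,p,dx)-c)*100,2); c=c+d/100; nxt.append(c.tolist()); flat+=[d[0],0,-d[1],0,0,0,0]
    S["next"]=nxt; json.dump(S,open("st.json","w"))
    print("pred",[(round(x,3),round(y*1e3,1)) for x,y in run(np.vstack([pts,nxt]),None,m,dx)[-N:]])
    print(json.dumps([round(float(x),2)+0. for x in flat]))
E
python3 plan.py 6
```

```text
t 10.85 meas mm [189.8 280. ] cmd [189.8 280. ] y -0.1 F [2.5 0.4 3.5]
m 1.40 dx 1.0  a 1.700  p 10.8 mm  (force says 8.1)
res [0.  0.  0.1]
  if m 1.15: a 1.700 p 10.8
  if m 1.65: a 1.700 p 10.8
pred [(1.7, 12.6), (1.7, 14.5), (1.698, 16.3), (1.695, 18.1), (1.691, 19.9), (1.685, 20.0)]
[-0.18, 0.0, -0.17, 0.0, 0.0, 0.0, 0.0, -0.19, 0.0, -0.02, 0.0, 0.0, 0.0, 0.0, -0.2, 0.0, -0.04, 0.0, 0.0, 0.0, 0.0, -0.23, 0.0, -0.05, 0.0, 0.0, 0.0, 0.0, -0.25, 0.0, -0.07, 0.0, 0.0, 0.0, 0.0, -0.09, 0.0, -0.05, 0.0, 0.0, 0.0, 0.0]
```

Call:
move_arm(
  deltas=[-0.18,0,-0.17,0,0,0,0,-0.19,0,-0.02,0,0,0,0,-0.2,0,-0.04,0,0,0,0,-0.23,0,-0.05,0,0,0,0,-0.25,0,-0.07,0,0,0,0,-0.09,0,-0.05,0,0,0,0],
)

```text
t: 11.45
eef_pos: [0.6211, 0.1377, 0.2838]
tool_rot: [[0.158, 0.987, 0.001], [0.987, -0.158, 0.002], [0.002, 0.001, -1.0]]
force: [1.6, 4.3, -0.7]
gripper_width: 0.0004
finger_force: 2.3
```

```bash
python3 plan.py 6
```

```text
t 11.45 meas mm [178.2 283.8] cmd [178.4 284. ] y 0.1 F [ 4.5 -0.9 -0.7]
m 1.33 dx 1.0  a 1.684  p 19.7 mm  (force says 18.1)
res [-0.2 -0.   0.1 -0.7]
  if m 1.08: a 1.679 p 19.0
  if m 1.58: a 1.688 p 20.4
pred [(1.678, 19.7), (1.672, 19.8), (1.666, 19.9), (1.66, 19.9), (1.653, 20.0), (1.646, 19.9)]
[-0.09, 0.0, -0.06, 0.0, 0.0, 0.0, 0.0, -0.1, 0.0, -0.06, 0.0, 0.0, 0.0, 0.0, -0.1, 0.0, -0.05, 0.0, 0.0, 0.0, 0.0, -0.1, 0.0, -0.06, 0.0, 0.0, 0.0, 0.0, -0.11, 0.0, -0.05, 0.0, 0.0, 0.0, 0.0, -0.1, 0.0, -0.06, 0.0, 0.0, 0.0, 0.0]
```

Call:
move_arm(
  deltas=[-0.09,0,-0.06,0,0,0,0,-0.1,0,-0.06,0,0,0,0,-0.1,0,-0.05,0,0,0,0,-0.1,0,-0.06,0,0,0,0,-0.11,0,-0.05,0,0,0,0,-0.1,0,-0.06,0,0,0,0],
)

```text
t: 12.05
eef_pos: [0.6202, 0.1317, 0.2874]
tool_rot: [[0.158, 0.987, 0.001], [0.987, -0.158, 0.001], [0.001, 0.001, -1.0]]
force: [0.9, 4.3, -1.4]
gripper_width: 0.0001
finger_force: 2.3
```

```bash
python3 plan.py 6
```

```text
t 12.05 meas mm [172.1 287.4] cmd [172.4 287.4] y 0.0 F [ 4.4 -0.2 -1.4]
m 1.23 dx 0.9  a 1.643  p 19.5 mm  (force says 17.9)
res [-0.6 -0.1  0.1 -0.6 -0.7]
  if m 0.98: a 1.636 p 18.3
  if m 1.48: a 1.651 p 20.6
pred [(1.636, 19.6), (1.629, 19.6), (1.622, 19.8), (1.614, 19.8), (1.606, 19.9), (1.598, 19.9)]
[-0.12, 0.0, -0.09, 0.0, 0.0, 0.0, 0.0, -0.12, 0.0, -0.06, 0.0, 0.0, 0.0, 0.0, -0.13, 0.0, -0.06, 0.0, 0.0, 0.0, 0.0, -0.13, 0.0, -0.06, 0.0, 0.0, 0.0, 0.0, -0.13, 0.0, -0.07, 0.0, 0.0, 0.0, 0.0, -0.13, 0.0, -0.06, 0.0, 0.0, 0.0, 0.0]
```

Call:
move_arm(
  deltas=[-0.12,0,-0.09,0,0,0,0,-0.12,0,-0.06,0,0,0,0,-0.13,0,-0.06,0,0,0,0,-0.13,0,-0.06,0,0,0,0,-0.13,0,-0.07,0,0,0,0,-0.13,0,-0.06,0,0,0,0],
)

```text
t: 12.65
eef_pos: [0.619, 0.1241, 0.2913]
tool_rot: [[0.158, 0.987, 0.001], [0.987, -0.158, 0.001], [0.001, 0.001, -1.0]]
force: [1.3, 5.0, -2.4]
gripper_width: 0.0004
finger_force: 2.3
```

```bash
python3 plan.py 6 21
```

```text
t 12.65 meas mm [164.4 291.3] cmd [164.8 291.4] y -0.1 F [ 5.2 -0.5 -2.4]
m 1.28 dx 0.9  a 1.599  p 20.1 mm  (force says 21.0)
res [-0.4 -0.1  0.2 -0.6 -0.7  0.4]
  if m 1.03: a 1.592 p 18.9
  if m 1.53: a 1.607 p 21.4
pred [(1.591, 20.3), (1.582, 20.4), (1.573, 20.5), (1.564, 20.7), (1.554, 20.9), (1.544, 20.8)]
[-0.15, 0.0, -0.06, 0.0, 0.0, 0.0, 0.0, -0.15, 0.0, -0.06, 0.0, 0.0, 0.0, 0.0, -0.16, 0.0, -0.07, 0.0, 0.0, 0.0, 0.0, -0.17, 0.0, -0.07, 0.0, 0.0, 0.0, 0.0, -0.17, 0.0, -0.06, 0.0, 0.0, 0.0, 0.0, -0.16, 0.0, -0.07, 0.0, 0.0, 0.0, 0.0]
```

Call:
move_arm(
  deltas=[-0.15,0,-0.06,0,0,0,0,-0.15,0,-0.06,0,0,0,0,-0.16,0,-0.07,0,0,0,0,-0.17,0,-0.07,0,0,0,0,-0.17,0,-0.06,0,0,0,0,-0.16,0,-0.07,0,0,0,0],
)

```text
t: 13.25
eef_pos: [0.6176, 0.1147, 0.2952]
tool_rot: [[0.158, 0.987, 0.002], [0.987, -0.158, 0.001], [0.001, 0.001, -1.0]]
force: [2.2, 5.0, -1.8]
gripper_width: 0.0002
finger_force: 2.3
```

```bash
sed -i 's/^def step(a,p,m,dt):/def step(a,p,m,dt,ft=0):/; s/    t=40\*p+m/    t=40*p+.065*ft+m/; s/a=step(a,press(c,a,dx),m,.02)/ff=np.interp(i,*FT) if FT else 0; a=step(a,press(c,a,dx),m,.02,-np.dot(e(a),ff*np.array([0,1])) if np.isscalar(ff) else 0)/; s/a=step(a,(p+pr)\/2,m,.1)/a=step(a,(p+pr)\/2,m,.1,ftn)/' plan.py
# simpler, explicit: FT holds (row, tangential force on the bar along e)
python3 - <<'E'
s=open("plan.py").read()
i=s.index("ff=np.interp"); j=s.index("\n",i)
s=s[:i]+"a=step(a,press(c,a,dx),m,.02,np.interp(i,*FT))"+s[j:]
s=s.replace('def run(pts','FT=([0],[0])\ndef run(pts')
s=s.replace('    f=least_squares','    g0=np.array(S["F"]); aa=np.array(S.get("A",[])+[1.7]*9)[:len(g0)]; ang=np.interp(g0[:,0],np.arange(len(aa))*6,aa) if 0 else aa\n    tan=np.array([-np.dot([r[1],r[2]],e(x)) for r,x in zip(g0,ang)]); tan[1:-1]=(tan[:-2]+2*tan[1:-1]+tan[2:])/4 if len(tan)>2 else tan[1:-1]\n    FT=(g0[:,0],tan); ftn=(tan[-1]+tan[-2])/2; print("tangential",np.round(tan,1))\n    f=least_squares',1)
s=s.replace('ang=np.interp(g0[:,0],np.arange(len(aa))*6,aa) if 0 else aa','ang=aa')
s=s.replace('aa=np.array(S.get("A",[])+[1.7]*9)[:len(g0)]','A=S.get("A",[1.7,1.684,1.643,1.599]); aa=np.array(A+[A[-1]-.06]*(len(g0)-len(A)))')
s=s.replace('    print("m %.2f','    S["A"]=[tr[int(r[0])][0] for r in S["F"]]\n    print("m %.2f',1)
open("plan.py","w").write(s)
E
python3 plan.py 6 21
```

```text
t 13.25 meas mm [154.9 295.2] cmd [155.2 295.3] y -0.1 F [ 5.2 -1.4 -1.8]
tangential [-2.9 -0.4  1.1  1.9  2. ]
m 1.43 dx 0.8  a 1.532  p 18.8 mm  (force says 20.7)
res [ 0.1 -0.2  0.3 -1.  -0.9  0.7  0.8]
  if m 1.18: a 1.526 p 17.8
  if m 1.68: a 1.539 p 20.0
pred [(1.521, 19.2), (1.509, 19.6), (1.496, 20.0), (1.483, 20.4), (1.469, 20.8), (1.454, 20.8)]
[-0.22, 0.0, -0.17, 0.0, 0.0, 0.0, 0.0, -0.24, 0.0, -0.07, 0.0, 0.0, 0.0, 0.0, -0.24, 0.0, -0.08, 0.0, 0.0, 0.0, 0.0, -0.26, 0.0, -0.07, 0.0, 0.0, 0.0, 0.0, -0.27, 0.0, -0.08, 0.0, 0.0, 0.0, 0.0, -0.24, 0.0, -0.08, 0.0, 0.0, 0.0, 0.0]
```

Call:
move_arm(
  deltas=[-0.22,0,-0.15,0,0,0,0,-0.24,0,-0.08,0,0,0,0,-0.24,0,-0.08,0,0,0,0,-0.26,0,-0.08,0,0,0,0,-0.27,0,-0.08,0,0,0,0,-0.24,0,-0.08,0,0,0,0],
)

```text
t: 13.85
eef_pos: [0.6152, 0.1004, 0.3004]
tool_rot: [[0.158, 0.987, 0.001], [0.987, -0.158, 0.001], [0.002, 0.001, -1.0]]
force: [2.1, 4.5, -3.6]
gripper_width: 0.0003
finger_force: 2.6
```

```bash
python3 plan.py 5 21
```

```text
t 13.85 meas mm [140.4 300.4] cmd [140.5 300.8] y -0.1 F [ 4.7 -1.3 -3.6]
tangential [-2.9 -0.4  1.1  1.9  2.6  4.1]
m 1.39 dx 0.8  a 1.443  p 18.9 mm  (force says 17.0)
res [-0.  -0.2  0.2 -1.  -0.9  0.8  1.  -0.8]
  if m 1.14: a 1.439 p 18.2
  if m 1.64: a 1.448 p 19.8
pred [(1.426, 19.2), (1.409, 19.3), (1.391, 19.6), (1.373, 19.9), (1.354, 20.1)]
[-0.3, 0.0, -0.16, 0.0, 0.0, 0.0, 0.0, -0.3, 0.0, -0.08, 0.0, 0.0, 0.0, 0.0, -0.32, 0.0, -0.07, 0.0, 0.0, 0.0, 0.0, -0.34, 0.0, -0.06, 0.0, 0.0, 0.0, 0.0, -0.34, 0.0, -0.07, 0.0, 0.0, 0.0, 0.0]
```

```bash
sed -i 's/s=-.004+.006\*(1-a\/1.7)/s=-.006+.006*(1-a\/1.7)/; s/S\["pts"\]+=S\["next"\]/S["pts"]+=S["next"] if "r" not in sys.argv else []/; s/    if len(S\["pts"\])>1: S/    if len(S["pts"])>1 and "r" not in sys.argv: S/' plan.py; python3 plan.py 5 21.5 r
```

```text
t 13.85 meas mm [140.4 300.4] cmd [140.5 300.8] y -0.1 F [ 4.7 -1.3 -3.6]
tangential [-2.9 -0.4  1.1  1.9  2.6  4.2]
m 1.39 dx 0.8  a 1.442  p 18.9 mm  (force says 16.9)
res [-0.  -0.2  0.2 -1.  -0.9  0.8  1.  -0.8]
  if m 1.14: a 1.438 p 18.1
  if m 1.64: a 1.447 p 19.7
pred [(1.426, 19.2), (1.408, 19.5), (1.39, 19.8), (1.371, 20.2), (1.351, 20.6)]
[-0.31, 0.0, 0.04, 0.0, 0.0, 0.0, 0.0, -0.32, 0.0, -0.07, 0.0, 0.0, 0.0, 0.0, -0.34, 0.0, -0.07, 0.0, 0.0, 0.0, 0.0, -0.35, 0.0, -0.07, 0.0, 0.0, 0.0, 0.0, -0.37, 0.0, -0.06, 0.0, 0.0, 0.0, 0.0]
```

Call:
move_arm(
  deltas=[-0.32,0,0,0,0,0,0,-0.33,0,-0.04,0,0,0,0,-0.35,0,-0.06,0,0,0,0,-0.35,0,-0.06,0,0,0,0,-0.37,0,-0.06,0,0,0,0],
)

```text
t: 14.35
eef_pos: [0.6127, 0.0839, 0.3029]
tool_rot: [[0.157, 0.988, 0.002], [0.988, -0.157, 0.002], [0.003, 0.002, -1.0]]
force: [2.1, 5.7, -1.5]
gripper_width: 0.0005
finger_force: 3.1
```

```bash
python3 plan.py 4 21
```

```text
t 14.35 meas mm [123.7 302.9] cmd [123.6 303.1] y -0.2 F [ 5.9 -1.1 -1.5]
tangential [-2.9 -0.4  1.1  1.9  2.6  3.2  2.6]
m 1.38 dx 0.9  a 1.360  p 22.1 mm  (force says 21.9)
res [-0.1 -0.1  0.2 -1.  -0.8  0.8  1.  -1.  -0.1]
  if m 1.13: a 1.358 p 21.7
  if m 1.63: a 1.362 p 22.5
pred [(1.341, 21.9), (1.322, 21.7), (1.302, 21.4), (1.282, 21.1)]
[-0.3, 0.0, -0.05, 0.0, 0.0, 0.0, 0.0, -0.31, 0.0, -0.07, 0.0, 0.0, 0.0, 0.0, -0.31, 0.0, -0.06, 0.0, 0.0, 0.0, 0.0, -0.31, 0.0, -0.06, 0.0, 0.0, 0.0, 0.0]
```

Call:
move_arm(
  deltas=[-0.3,0,-0.05,0,0,0,0,-0.31,0,-0.07,0,0,0,0,-0.31,0,-0.06,0,0,0,0,-0.31,0,-0.06,0,0,0,0],
)

```text
t: 14.75
eef_pos: [0.6108, 0.0718, 0.3052]
tool_rot: [[0.157, 0.988, 0.002], [0.988, -0.157, 0.002], [0.003, 0.002, -1.0]]
force: [1.9, 6.0, -2.1]
gripper_width: 0.0004
finger_force: 3.0
```

```bash
python3 plan.py 5 21
```

```text
t 14.75 meas mm [111.5 305.2] cmd [111.3 305.5] y -0.3 F [ 6.2 -1.  -2.1]
tangential [-2.9 -0.4  1.1  1.9  2.6  3.3  3.3  3.7]
m 1.38 dx 0.8  a 1.276  p 20.2 mm  (force says 21.3)
res [-0.1 -0.2  0.2 -1.  -0.8  0.8  1.  -1.   0.1  0.5]
  if m 1.13: a 1.277 p 20.2
  if m 1.63: a 1.276 p 20.1
pred [(1.255, 20.2), (1.233, 20.3), (1.211, 20.3), (1.187, 20.4), (1.164, 20.5)]
[-0.36, 0.0, -0.08, 0.0, 0.0, 0.0, 0.0, -0.38, 0.0, -0.04, 0.0, 0.0, 0.0, 0.0, -0.39, 0.0, -0.03, 0.0, 0.0, 0.0, 0.0, -0.4, 0.0, -0.02, 0.0, 0.0, 0.0, 0.0, -0.41, 0.0, -0.01, 0.0, 0.0, 0.0, 0.0]
```

Call:
move_arm(
  deltas=[-0.36,0,-0.07,0,0,0,0,-0.38,0,-0.04,0,0,0,0,-0.39,0,-0.03,0,0,0,0,-0.4,0,-0.02,0,0,0,0,-0.41,0,-0.01,0,0,0,0],
)

```text
t: 15.25
eef_pos: [0.6079, 0.0529, 0.3068]
tool_rot: [[0.157, 0.988, 0.002], [0.988, -0.157, 0.003], [0.003, 0.002, -1.0]]
force: [2.4, 6.1, -1.7]
gripper_width: 0.0002
finger_force: 3.2
```

```bash
python3 plan.py 5 21
```

```text
t 15.25 meas mm [ 92.4 306.8] cmd [ 91.9 307.3] y -0.4 F [ 6.4 -1.4 -1.7]
tangential [-2.9 -0.4  1.1  1.9  2.6  3.3  3.3  3.5  3.8]
m 1.38 dx 0.8  a 1.164  p 20.4 mm  (force says 20.6)
res [-0.1 -0.2  0.2 -1.  -0.8  0.8  1.  -1.   0.1  0.5  0.1]
  if m 1.13: a 1.167 p 21.1
  if m 1.63: a 1.160 p 19.8
pred [(1.139, 20.4), (1.114, 20.4), (1.088, 20.4), (1.062, 20.4), (1.035, 20.4)]
[-0.42, 0.0, -0.02, 0.0, 0.0, 0.0, 0.0, -0.43, 0.0, 0.0, 0.0, 0.0, 0.0, 0.0, -0.44, 0.0, 0.02, 0.0, 0.0, 0.0, 0.0, -0.45, 0.0, 0.03, 0.0, 0.0, 0.0, 0.0, -0.46, 0.0, 0.05, 0.0, 0.0, 0.0, 0.0]
```

Call:
move_arm(
  deltas=[-0.42,0,-0.02,0,0,0,0,-0.43,0,0,0,0,0,0,-0.44,0,0.02,0,0,0,0,-0.45,0,0.03,0,0,0,0,-0.46,0,0.05,0,0,0,0],
)

```text
t: 15.75
eef_pos: [0.6045, 0.0315, 0.306]
tool_rot: [[0.157, 0.988, 0.003], [0.988, -0.157, 0.003], [0.003, 0.002, -1.0]]
force: [4.2, 6.6, -1.5]
gripper_width: 0.0004
finger_force: 3.2
```

```bash
python3 plan.py 5 21
```

```text
t 15.75 meas mm [ 70.7 306. ] cmd [ 69.9 306.5] y -0.6 F [ 7.2 -3.1 -1.5]
tangential [-2.9 -0.4  1.1  1.9  2.6  3.3  3.3  3.6  4.1  4.6]
m 1.32 dx 0.8  a 1.033  p 20.2 mm  (force says 21.7)
res [-0.3 -0.2  0.2 -0.9 -0.7  0.9  1.1 -0.9  0.1  0.5  0.1  0.6]
  if m 1.07: a 1.041 p 21.5
  if m 1.57: a 1.025 p 18.8
pred [(1.005, 20.2), (0.976, 20.2), (0.947, 20.2), (0.917, 20.3), (0.886, 20.4)]
[-0.49, 0.0, 0.03, 0.0, 0.0, 0.0, 0.0, -0.49, 0.0, 0.07, 0.0, 0.0, 0.0, 0.0, -0.49, 0.0, 0.1, 0.0, 0.0, 0.0, 0.0, -0.51, 0.0, 0.11, 0.0, 0.0, 0.0, 0.0, -0.52, 0.0, 0.13, 0.0, 0.0, 0.0, 0.0]
```

Call:
move_arm(
  deltas=[-0.49,0.04,0.03,0,0,0,0,-0.49,0.04,0.07,0,0,0,0,-0.49,0.04,0.1,0,0,0,0,-0.51,0.04,0.11,0,0,0,0,-0.52,0.04,0.13,0,0,0,0],
)

```text
t: 16.25
eef_pos: [0.6012, 0.0068, 0.3011]
tool_rot: [[0.157, 0.988, -0.001], [0.988, -0.157, 0.004], [0.004, -0.002, -1.0]]
force: [-0.3, 6.7, -1.5]
gripper_width: 0.0005
finger_force: 3.2
```

```bash
python3 plan.py 4 21
```

```text
t 16.25 meas mm [ 45.8 301.1] cmd [ 44.9 302.1] y -1.2 F [ 6.6  1.3 -1.5]
tangential [-2.9 -0.4  1.1  1.9  2.6  3.3  3.3  3.6  4.2  4.7  5. ]
m 1.44 dx 0.8  a 0.878  p 19.0 mm  (force says 16.4)
res [ 0.1 -0.2  0.3 -1.  -0.9  0.7  0.9 -1.1  0.1  0.5  0.2  1.  -1.1]
  if m 1.19: a 0.891 p 21.1
  if m 1.69: a 0.866 p 16.7
pred [(0.846, 19.3), (0.813, 19.5), (0.779, 19.8), (0.743, 20.1)]
[-0.6, 0.0, 0.09, 0.0, 0.0, 0.0, 0.0, -0.56, 0.0, 0.19, 0.0, 0.0, 0.0, 0.0, -0.58, 0.0, 0.22, 0.0, 0.0, 0.0, 0.0, -0.58, 0.0, 0.24, 0.0, 0.0, 0.0, 0.0]
```

```bash
sed -i 's/s=-.006+.006\*(1-a\/1.7)/s=-.0035/' plan.py; python3 plan.py 4 22 r
```

```text
t 16.25 meas mm [ 45.8 301.1] cmd [ 44.9 302.1] y -1.2 F [ 6.6  1.3 -1.5]
tangential [-2.9 -0.4  1.1  1.9  2.6  3.3  3.3  3.6  4.3  4.9  5.4]
m 1.43 dx 0.8  a 0.877  p 18.8 mm  (force says 16.4)
res [ 0.1 -0.2  0.3 -1.  -0.9  0.7  0.9 -1.   0.1  0.5  0.2  1.  -1. ]
  if m 1.18: a 0.889 p 20.9
  if m 1.68: a 0.865 p 16.5
pred [(0.844, 19.2), (0.811, 19.8), (0.776, 20.2), (0.74, 20.7)]
[-0.59, 0.0, 0.14, 0.0, 0.0, 0.0, 0.0, -0.59, 0.0, 0.22, 0.0, 0.0, 0.0, 0.0, -0.59, 0.0, 0.25, 0.0, 0.0, 0.0, 0.0, -0.6, 0.0, 0.28, 0.0, 0.0, 0.0, 0.0]
```

Call:
move_arm(
  deltas=[-0.59,0,0.16,0,0,0,0,-0.59,0,0.23,0,0,0,0,-0.59,0,0.26,0,0,0,0,-0.6,0,0.29,0,0,0,0],
)

```text
t: 16.65
eef_pos: [0.5976, -0.0162, 0.2917]
tool_rot: [[0.157, 0.988, -0.001], [0.988, -0.157, 0.005], [0.005, -0.002, -1.0]]
force: [0.6, 8.8, 0.1]
gripper_width: 0.0004
finger_force: 3.6
```

```bash
python3 plan.py 4 21.5
```

```text
t 16.65 meas mm [ 22.5 291.7] cmd [ 21.2 293.2] y -1.4 F [8.8 0.8 0.1]
tangential [-2.9 -0.4  1.1  1.9  2.6  3.3  3.3  3.6  4.3  4.9  5.4  6. ]
m 1.31 dx 0.8  a 0.745  p 21.7 mm  (force says 24.2)
res [-0.3 -0.2  0.2 -0.9 -0.7  0.9  1.1 -0.9  0.1  0.5  0.1  0.7 -1.4  1. ]
  if m 1.06: a 0.761 p 24.4
  if m 1.56: a 0.729 p 18.8
pred [(0.708, 21.4), (0.671, 21.3), (0.633, 21.1), (0.594, 20.9)]
[-0.54, 0.0, 0.27, 0.0, 0.0, 0.0, 0.0, -0.56, 0.0, 0.28, 0.0, 0.0, 0.0, 0.0, -0.55, 0.0, 0.3, 0.0, 0.0, 0.0, 0.0, -0.55, 0.0, 0.33, 0.0, 0.0, 0.0, 0.0]
```

Call:
move_arm(
  deltas=[-0.54,0,0.27,0,0,0,0,-0.56,0,0.28,0,0,0,0,-0.55,0,0.3,0,0,0,0,-0.55,0,0.33,0,0,0,0],
)

```text
t: 17.05
eef_pos: [0.5944, -0.0378, 0.2801]
tool_rot: [[0.157, 0.988, -0.001], [0.988, -0.157, 0.005], [0.005, -0.001, -1.0]]
force: [1.4, 8.8, 0.9]
gripper_width: 0.0006
finger_force: 3.6
```

```bash
python3 - <<'E'
import json
S=json.load(open("st.json")); S["pts"][-1][1]-=.0005; S["next"]=[[x,z-.0005] for x,z in S["next"]]; json.dump(S,open("st.json","w"))
E
python3 plan.py 4 21
```

```text
t 17.05 meas mm [  0.6 280.1] cmd [ -0.8 280.9] y -1.6 F [9.  0.  0.9]
tangential [-2.9 -0.4  1.1  1.9  2.6  3.3  3.3  3.6  4.2  4.8  5.5  6.2  6.4]
m 1.26 dx 0.9  a 0.595  p 21.5 mm  (force says 22.9)
res [-0.5 -0.1  0.2 -0.9 -0.6  1.   1.2 -0.9  0.2  0.5  0.1  0.6 -1.5  0.8
  0.6]
  if m 1.01: a 0.615 p 24.8
  if m 1.51: a 0.575 p 17.9
pred [(0.556, 21.2), (0.517, 21.0), (0.476, 20.8), (0.436, 20.6)]
[-0.57, 0.0, 0.32, 0.0, 0.0, 0.0, 0.0, -0.53, 0.0, 0.38, 0.0, 0.0, 0.0, 0.0, -0.53, 0.0, 0.41, 0.0, 0.0, 0.0, 0.0, -0.51, 0.0, 0.43, 0.0, 0.0, 0.0, 0.0]
```

Call:
move_arm(
  deltas=[-0.57,0,0.32,0,0,0,0,-0.53,0,0.38,0,0,0,0,-0.53,0,0.41,0,0,0,0,-0.51,0,0.43,0,0,0,0],
)

```text
t: 17.45
eef_pos: [0.5911, -0.0593, 0.2649]
tool_rot: [[0.157, 0.988, -0.0], [0.988, -0.157, 0.005], [0.005, -0.001, -1.0]]
force: [0.6, 6.8, 2.9]
gripper_width: 0.0004
finger_force: 3.3
```

```bash
python3 plan.py 4 21
```

```text
t 17.45 meas mm [-21.  264.9] cmd [-22.2 265.5] y -1.8 F [6.8 0.5 2.9]
tangential [-2.9 -0.4  1.1  1.9  2.6  3.3  3.3  3.6  4.2  4.8  5.5  6.3  6.2  4.4]
m 1.25 dx 0.9  a 0.443  p 21.8 mm  (force says 22.1)
res [-0.5 -0.1  0.2 -0.9 -0.6  1.   1.2 -0.8  0.2  0.5  0.1  0.6 -1.5  0.8
  0.5  0.1]
  if m 1.00: a 0.466 p 25.7
  if m 1.50: a 0.419 p 17.6
pred [(0.404, 21.7), (0.365, 21.6), (0.325, 21.5), (0.285, 21.4)]
[-0.47, 0.0, 0.45, 0.0, 0.0, 0.0, 0.0, -0.48, 0.0, 0.46, 0.0, 0.0, 0.0, 0.0, -0.46, 0.0, 0.48, 0.0, 0.0, 0.0, 0.0, -0.45, 0.0, 0.51, 0.0, 0.0, 0.0, 0.0]
```

Call:
move_arm(
  deltas=[-0.47,0,0.45,0,0,0,0,-0.48,0,0.46,0,0,0,0,-0.46,0,0.48,0,0,0,0,-0.45,0,0.51,0,0,0,0],
)

```text
t: 17.85
eef_pos: [0.5883, -0.0782, 0.2462]
tool_rot: [[0.157, 0.988, 0.0], [0.988, -0.157, 0.004], [0.004, -0.0, -1.0]]
force: [0.3, 7.2, 3.0]
gripper_width: 0.0004
finger_force: 3.3
```

```bash
python3 plan.py 4 21
```

```text
t 17.85 meas mm [-40.2 246.2] cmd [-40.8 246.5] y -2.1 F [7.1 0.9 3. ]
tangential [-2.9 -0.4  1.1  1.9  2.6  3.3  3.3  3.6  4.2  4.8  5.5  6.3  6.3  5.6
  5.5]
m 1.26 dx 0.9  a 0.278  p 20.1 mm  (force says 19.4)
res [-0.5 -0.1  0.2 -0.9 -0.6  1.   1.2 -0.8  0.2  0.5  0.1  0.6 -1.5  0.8
  0.6  0.4 -0.3]
  if m 1.01: a 0.304 p 24.7
  if m 1.51: a 0.251 p 15.4
pred [(0.237, 20.2), (0.195, 20.2), (0.154, 20.4), (0.111, 20.4)]
[-0.47, 0.0, 0.53, 0.0, 0.0, 0.0, 0.0, -0.42, 0.0, 0.58, 0.0, 0.0, 0.0, 0.0, -0.4, 0.0, 0.61, 0.0, 0.0, 0.0, 0.0, -0.37, 0.0, 0.62, 0.0, 0.0, 0.0, 0.0]
```

Call:
move_arm(
  deltas=[-0.47,0,0.54,0,0,0,0,-0.42,0,0.58,0,0,0,0,-0.4,0,0.61,0,0,0,0,-0.37,0,0.62,0,0,0,0],
)

```text
t: 18.25
eef_pos: [0.5858, -0.0946, 0.2228]
tool_rot: [[0.157, 0.988, 0.001], [0.988, -0.157, 0.004], [0.004, -0.0, -1.0]]
force: [0.5, 6.8, 4.3]
gripper_width: 0.0003
finger_force: 3.4
```

```bash
python3 plan.py 5 20
```

```text
t 18.25 meas mm [-56.7 222.8] cmd [-57.4 223.1] y -2.2 F [6.8 0.6 4.3]
tangential [-2.9 -0.4  1.1  1.9  2.6  3.3  3.3  3.6  4.2  4.8  5.5  6.3  6.3  5.7
  5.7  5.7]
m 1.26 dx 0.9  a 0.110  p 20.2 mm  (force says 20.0)
res [-0.5 -0.1  0.2 -0.9 -0.6  1.   1.2 -0.8  0.2  0.5  0.1  0.6 -1.5  0.8
  0.6  0.4 -0.3 -0.1]
  if m 1.01: a 0.139 p 25.2
  if m 1.51: a 0.081 p 15.0
pred [(0.068, 20.0), (0.025, 19.9), (0.0, 20.1), (0.0, 20.0), (0.0, 20.0)]
[-0.37, 0.0, 0.61, 0.0, 0.0, 0.0, 0.0, -0.32, 0.0, 0.64, 0.0, 0.0, 0.0, 0.0, -0.19, 0.0, 0.41, 0.0, 0.0, 0.0, 0.0, 0.0, 0.0, -0.01, 0.0, 0.0, 0.0, 0.0, 0.0, 0.0, 0.0, 0.0, 0.0, 0.0, 0.0]
```

Call:
move_arm(
  deltas=[-0.37,0,0.61,0,0,0,0,-0.31,0,0.58,0,0,0,0,-0.16,0,0.34,0,0,0,0,-0.03,0,0.12,0,0,0,0,0,0,0,0,0,0,0],
)

```text
t: 18.75
eef_pos: [0.5843, -0.104, 0.2066]
tool_rot: [[0.158, 0.987, 0.001], [0.987, -0.158, 0.003], [0.003, 0.0, -1.0]]
force: [1.2, 5.1, 4.3]
gripper_width: 0.0005
finger_force: 3.0
```

```bash
python3 log.py 6
```

```text
[[ 18.8  -66.3   -2.3  206.72   6.19   1.35   4.96]
 [ 18.85 -66.29  -2.27 206.76   4.98   0.93   4.35]
 [ 18.9  -66.3   -2.29 206.79   5.39   0.9    4.71]
 [ 18.95 -66.29  -2.27 206.8    5.54   0.67   4.82]
 [ 19.   -66.29  -2.28 206.79   5.31   0.67   3.87]
 [ 19.05 -66.3   -2.28 206.81   5.71   0.81   4.03]]
mean [ 18.92 -66.3   -2.28 206.78   5.52   0.89   4.46]
```

Call:
move_arm(
  deltas=[0,0,0.08,0,0,0,0,0,0,0.08,0,0,0,0,0,0,0,0,0,0,0,0,0,0,0,0,0,0,0,0,0,0,0,0,0,0,0,0,0,0,0,0,0,0,0,0,0,0,0,0,0,0,0,0,0,0,0,0,0,0,0,0,0,0,0,0,0,0,0,0,0,0,0,0,0,0,0],
)

```text
t: 20.15
eef_pos: [0.5843, -0.104, 0.2053]
tool_rot: [[0.158, 0.987, 0.001], [0.987, -0.158, 0.003], [0.003, 0.0, -1.0]]
force: [0.6, 6.1, 4.2]
gripper_width: 0.0002
finger_force: 3.1
```

```bash
python3 - <<'E'
from log import *
rd(10)
v=viewer.get_image("side"); cv2.imwrite("pics/side4.png",cv2.resize(v[100:300,200:450],None,fx=3,fy=3))
E
```

```text
[[ 2.0200e+01 -6.6280e+01 -2.2900e+00  2.0526e+02  6.2200e+00  9.6000e-01
   5.1600e+00]
 [ 2.0250e+01 -6.6300e+01 -2.2900e+00  2.0528e+02  5.8400e+00  2.9000e-01
   5.0900e+00]
 [ 2.0300e+01 -6.6290e+01 -2.2600e+00  2.0525e+02  5.4400e+00  8.3000e-01
   4.1300e+00]
 [ 2.0350e+01 -6.6320e+01 -2.2900e+00  2.0527e+02  5.5200e+00  1.4000e-01
   4.8400e+00]
 [ 2.0400e+01 -6.6320e+01 -2.3000e+00  2.0528e+02  5.9700e+00  7.6000e-01
   4.0100e+00]
 [ 2.0450e+01 -6.6290e+01 -2.2700e+00  2.0526e+02  5.8800e+00  1.0600e+00
   4.4900e+00]
 [ 2.0500e+01 -6.6330e+01 -2.2900e+00  2.0530e+02  5.9600e+00  3.3000e-01
   4.5600e+00]
 [ 2.0550e+01 -6.6320e+01 -2.2900e+00  2.0527e+02  4.3000e+00  1.2000e+00
   4.3600e+00]
 [ 2.0600e+01 -6.6310e+01 -2.3000e+00  2.0529e+02  6.1100e+00  5.1000e-01
   4.8400e+00]
 [ 2.0650e+01 -6.6270e+01 -2.2800e+00  2.0526e+02  5.6800e+00  1.1000e-01
   3.5500e+00]]
mean [ 20.42 -66.3   -2.28 205.27   5.69   0.62   4.5 ]
```

View pics/side4.png

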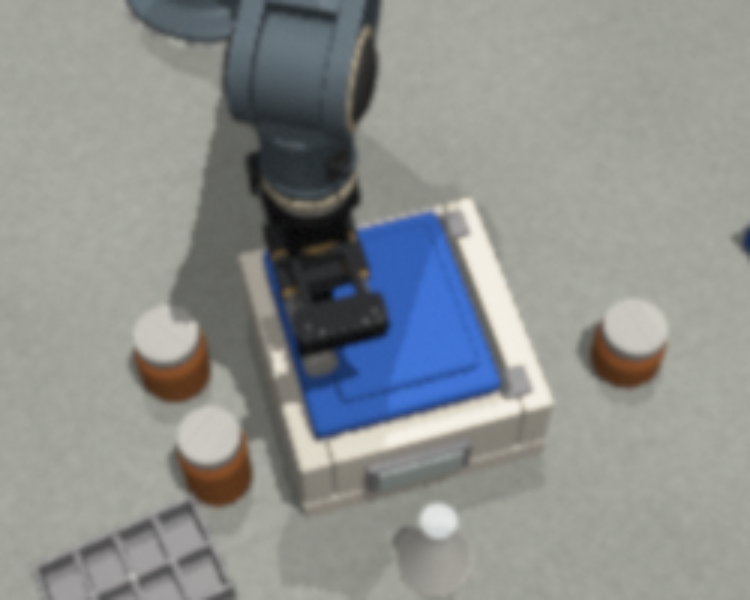

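The lid lies level and shut, with the gripper on the bar at about (330,330) in the crop. The jars and flask stand where they were. Hold a little longer, then lift off.

Call:
move_arm(
  deltas=[0,0,0,0,0,0,0,0,0,0,0,0,0,0,0,0,0,0,0,0,0,0,0,0,0,0,0,0,0,0,0,0,0,0,0,0,0,0,0,0,0,0,0,0,0,0,0,0,0,0,0,0,0,0,0,0],
)

```text
t: 21.5
eef_pos: [0.5844, -0.104, 0.2053]
tool_rot: [[0.158, 0.987, 0.001], [0.987, -0.158, 0.003], [0.003, 0.0, -1.0]]
force: [-0.2, 5.7, 5.0]
gripper_width: 0.0005
finger_force: 3.1
```

Call:
move_arm(
  deltas=[0.05,0,-0.3,0,0,0,0,0,0,-0.4,0,0,0,0,0,0,-0.5,0,0,0,0,0,0,-0.7,0,0,0,0,0,0,-1,0,0,0,0,0,0,-1.5,0,0,0,0,0,0,-2,0,0,0,0,0,0,-2,0,0,0,0,0,0,-2,0,0,0,0,0,0,-1,0,0,0,0,0,0,0,0,0,0,0,0,0,0,0,0,0,0],
)

```text
t: 22.7
eef_pos: [0.5842, -0.1039, 0.3179]
tool_rot: [[0.158, 0.987, 0.001], [0.987, -0.158, 0.001], [0.001, 0.0, -1.0]]
force: [0.5, -0.5, 0.3]
gripper_width: 0.0002
finger_force: 0.0
```

```bash
python3 - <<'E'
from log import *
rd(2)
v=viewer.get_image("side"); cv2.imwrite("pics/side5.png",v)
E
```

```text
[[ 2.2750e+01 -6.6040e+01 -1.9200e+00  3.1742e+02  7.4000e-01 -2.3000e-01
  -8.5000e-01]
 [ 2.2800e+01 -6.5990e+01 -1.8900e+00  3.1725e+02  4.1000e-01  4.3000e-01
  -7.5000e-01]]
mean [ 2.2780e+01 -6.6010e+01 -1.9000e+00  3.1734e+02  5.7000e-01  1.0000e-01
 -8.0000e-01]
```

View pics/side5.png

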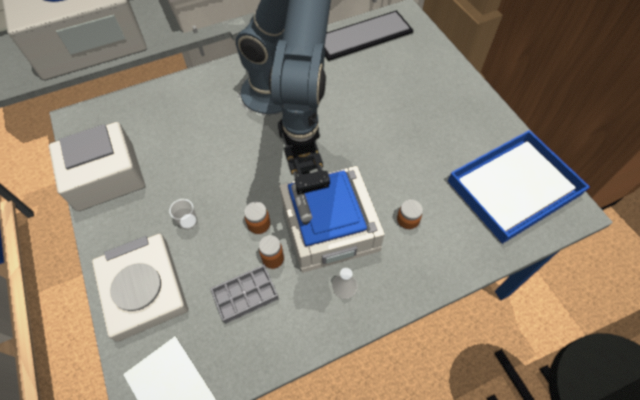

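The gripper, at about (310,175), is clear above the shut lid (335,205) and the sprung-back bar (303,208). The jars, flask, tray and beaker are at their starting pixels.

```bash
python3 -c "
from h import *
print(hand_in())"
```

```text
the job is handed in; nothing more can be done
None
```

The lid is shut and the job handed in (no verdict was returned): by force readings and my fitted model the push stayed at about 4–6 N, it was held shut for over 2 s, the bar was released, and the jars, flask, tray and beaker look unmoved in the last picture.

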